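# Build up the gauge connection on a vacuum tee

## Robot

A 7-joint arm with a two-finger parallel gripper is mounted at the origin on the work surface. World frame = base frame: x ahead of the robot, y to its left, z up, the work surface at z = 0. Lengths are in m, angles in rad, forces in N, time in s.
With the tool pointing down it reaches from about 0.35 to 0.9 m from the base axis. Payload 8.1 kg.
Tool frame: the origin (TCP) lies midway between the tips of the shut fingers; the grasp point (between the pads) lies 19 mm behind it; z points along the fingers, y is the direction in which the jaws open and shut (so a half turn about z gives the same grasp; the last joint's range is limited). The gripper opens to 92 mm and grips with 3 to 60 N. Pads are 19 mm wide; open, the fingers measure 130 mm over their backs; the gripper's body (75 mm by 190 mm) begins 47 mm behind the grasp point.
Start: joints at [-1.408, 0.434, 0.025, 1.573, -0.012, 1.134, -0.075], TCP at [0.164, 0.603, 0.227] pointing down, gripper open.
Joint ranges: [-2.62, 2.62], [-0.44, 2.09], [-1.27, 1.32], [0.08, 2.57], [-1.32, 4.46], [0.12, 2], [-2.74, 2.74]. Speed limits (rad/s): [2.22, 2.22, 3.01, 3.01, 3.14, 3.14, 3.14].

## Interface

Orientations are given as a unit quaternion [w, x, y, z].
In Python, from rig import r, release, close_gripper, kinematics, status, snapshot, camera_model, ticket, recognise, masks_of gives the robot as it stands. Calls block until the motion is done:
- r.reach(position, orientation): joint-space move of the TCP to a pose.
- r.move_l(position, velocity=0.15, ori=None, f_stop=None): straight line of the TCP; ori=None keeps the orientation; velocity is the mean speed in m/s. With f_stop (N) it stops when the force on the tool has changed by that much, and returns True; else False.
- r.set_joints(angles): joint-space move.
- release() and close_gripper(strength=None): open the fingers fully, or close them until they stop; strength is the grip in N (None keeps the last).
- r.pause(seconds).
- kinematics.inverse_kinematics(position, orientation): joint angles nearest the present ones, or None.
- status.read_state(): the state.
- snapshot(name): name is "scene" or "side" or "wrist"; returns the picture (400x640x3 uint8, blue, green, red); there is no depth.
- camera_model(name): a dict with "fov_y" (degrees; the focal length in pixels is half the picture's height over the tangent of half this angle, whatever the lens; pixels are square), "cx", "cy" (the principal point, pixels), "rvec" (rotation vector, rad) and "tvec" (3), from world to camera coordinates, as OpenCV has them; the wrist camera has in their place "hand_eye" (4x4, takes a point from camera to tool coordinates, whose origin is the TCP and whose axes are the flange's). Camera axes: x right, y down, z forward; pixel columns grow to the right and rows downward; lengths in m; the calibration is good to about 2 mm. The wrist camera is an equidistant fisheye: a pixel r from the principal point sees the ray r / f radians off the axis. A picture is of the moment at which its call begins: read the wrist's pose just before it. camera_model takes no time and is no camera call.
A pose or a line that the arm cannot do raises r.PlanningError and nothing moves.
- ticket.finish_job(): hands the job in, once; it reports no verdict.
Trained networks look in the newest picture that a camera, given by its name, has taken for a name from the list of things; names that differ only in an ending like _2 or _b are one class to them, and where a whole thing is asked for, a point or a joint stands for the part that bears it (a point fixed in the world has none). Each returns a list of dicts, best first, with "confidence" (0 to 1); they miss things now and then, are a little off and sometimes report something else, mostly with a low value. They report only what shows in the picture. A call takes as long as a camera call. They do not tell look-alikes from the thing itself.
- recognise(label, camera): "at" ([x, y, z] in m, in world coordinates, good to about 4 mm: the middle of the surface that is visible of it).
- masks_of(label, camera): "mask" (400x640 bool, what is visible of it).
The state is a dict: "clock": time; "q": joint angles; "dq": joint speeds; "tau": joint torques, N m; "position": TCP position; "ee_rot": TCP orientation; "contact_force": force on the tool from outside, world axes, zero at the start; "moment": the same for the moment, N m; "opening": finger opening in m.
Only numpy, scipy, OpenCV 4.12 (cv2) and the standard library are available. Lean on these libraries where they do the work, as an engineer would, in place of code of your own. Each camera call takes 0.05 s, during which the arm holds its last target.

## Task

Build up the vacuum gauge connection on the open, upward-facing port of the steel tee, one part at a time from the bottom up: the large centring ring, then the reducer with its wide flange down, then the small centring ring, and last the gauge head, upright. Each part must sit fully down on the one below with the ring lips inside the bores, and the stack must be left standing free; do not let the gauge head fall. Leave the blank flange and the two clamps where they lie.

Things in the scene. Friction and masses are not known exactly. Their poses are not given: they have to be found in the camera images.
- tee_port (a point): Target: open top port of a steel tee pipe fixed on a 100 x 90 mm dark foot plate. The point is the centre of the port's flat face, 85 mm above the table; z up. Port flange 54 mm across, bore 41 mm, 10 mm deep. A side arm along +y, shut by a clamp, reaches 70 mm from the axis, its wing nut up to 73 mm above the table. The tee is fixed; its place and yaw vary, as do all places below.
- ring_large_center (a point): Large centring ring, lying flat: steel inner ring 37 mm across, 14 mm high; black O-ring and aluminium rim 56 mm across, 6 mm thick, around its middle (4 to 10 mm up). The point: its centre, 7 mm up; z up. Same both ways up. Its lower lip enters the port's bore until the rim rests on the port's face (centre 3 mm above the face); lips bevelled 2 mm. Grasp across the rim, 56 mm; 45 g.
- reducer_center (a point): Reducer: steel spool 50 mm high, standing on its wide flange (54 mm across, shoulder up to 18 mm); 29 mm pipe; narrow top flange 40 mm across, 40 to 50 mm up. The point: its centre, 25 mm up; z up, to the narrow end. Bores: wide end 41 mm, narrow end 26 mm, each 9 mm deep. Grasp across the narrow flange, 40 mm; 0.18 to 0.29 kg. Seated on the large ring, its centre is 31 mm above the port face.
- ring_small_center (a point): Small centring ring, lying flat, built like the large one: steel inner ring 22 mm across, 14 mm high; black O-ring and aluminium rim 42 mm across, 6 mm thick (4 to 10 mm up). The point: its centre, 7 mm up; z up. Its lower lip enters the reducer's narrow bore until the rim rests on the flange (centre then 59 mm above the port face). Grasp across the rim, 42 mm; 30 g.
- gauge_center (a point): Gauge head, standing, 95 mm high: bottom flange 40 mm across (bore 26 mm, 10 mm deep), 25 mm neck, grey round housing 46 mm across from 27 to 81 mm up, dark 18 mm socket on top. The point: its centre, 47.5 mm up; z up. Grasp across the housing, 46 mm; 0.16 to 0.26 kg. Seated over the small ring's upper lip, its centre is 109.5 mm above the port face.
- blank_center (a point): Not to be used: blank flange, a solid steel disc 54 mm across and 14 mm high, bevelled upper edge, no hole. The point: its centre, 7 mm up. Loose.
- clamp_large_center (a point): Not to be used: large pipe clamp, an aluminium band 74 mm across outside, 58 mm inside, 18 mm high, lying flat, its lugs and wing nut reaching 59 mm from the centre along +y. The point: centre of the band, 9 mm up. Loose.
- clamp_small_center (a point): Not to be used: small pipe clamp of the same kind, 58 mm across outside, 42 mm inside, 16 mm high, its lugs and wing nut reaching 51 mm from the centre along +y. The point: centre of the band, 8 mm up. Loose.
There are look-alikes about, which are no part of the job. What is shaped like the part that bears gauge_center but blue is not meant.

How it is judged:
On the way, in this order (a step that is already met when the one before it is completed fails the run):
1. the large centring ring sits on the tee's port (horizontal distance between ring_large_center and tee_port below 0.0045 m and z of ring_large_center in the frame of tee_port between 0 and 0.0055 m and angle between ring_large_center's own z axis and vertical below 0.07 rad and contact force between the fingers and ring_large below 0.3 N), for 0.2 s.
2. the reducer sits on the large ring, wide flange down (horizontal distance between reducer_center and ring_large_center below 0.0045 m and z of reducer_center in the frame of tee_port between 0.028 and 0.0335 m and angle between reducer_center's own z axis and vertical below 0.07 rad and contact force between the fingers and reducer below 0.3 N), for 0.2 s.
3. the small centring ring sits on the reducer (horizontal distance between ring_small_center and reducer_center below 0.0045 m and z of ring_small_center in the frame of tee_port between 0.056 and 0.0615 m and angle between ring_small_center's own z axis and vertical below 0.07 rad and contact force between the fingers and ring_small below 0.3 N), for 0.2 s.
4. the gauge head stands on the small ring (horizontal distance between gauge_center and ring_small_center below 0.0045 m and z of gauge_center in the frame of tee_port between 0.1065 and 0.112 m and angle between gauge_center's own z axis and vertical below 0.07 rad and contact force between the fingers and gauge below 0.3 N), for 0.2 s.
At the end, for the whole second after the job is handed in: On the port, from the bottom: large ring, reducer (wide flange down), small ring, gauge head; each axis within 4.5 mm of the one below, centres 3, 31, 59 and 109.5 mm above the port face (+2.5/-3 mm), upright within 0.07 rad, at rest, released (all of step 1 and all of step 2 and all of step 3 and all of step 4 and linear speed of each of ring_large, reducer, ring_small, gauge below 0.02 m/s); the robot touches nothing.
It fails at once if the gauge head was dropped: it fell freely faster than 0.5 m/s (about 13 mm) (linear speed of gauge above 0.5 m/s and contact force between the fingers and gauge below 0.05 N).
It fails at once if the blank flange or a clamp was moved more than 25 mm (distance of any of blank_center, clamp_large_center, clamp_small_center from where it was at the start of the episode above 0.025 m).
It also fails if it takes over 144 s, if anything falls off the work surface, if the arm or the gripper's body presses on something with over 40 N, if the wrist force passes 120 N, or if a joint passes its speed limit or range.

## Working session

There is one attempt and no reset: what is moved stays moved. The work goes in short steps, each a Python script; the robot and the scene stay as the last script left them, time stands still between calls to the robot, and variables do not carry over. Pictures are saved under pics/ and viewed, and the job is handed in when it is done.

```bash
ls; mkdir -p pics; python3 - <<'E'
from rig import *
import cv2
s=status.read_state();print(s)
for n in("scene","side","wrist"):
    cv2.imwrite(f"pics/a_{n}.png",snapshot(n)); print(n,camera_model(n))
    for l in ["tee_port","ring_large_center","reducer_center","ring_small_center","gauge_center","blank_center","clamp_large_center","clamp_small_center"]:
        try: print(l,[(round(d["confidence"],2),[round(float(v),3) for v in d["at"]]) for d in recognise(l,n)])
        except Exception as e: print(l,e)
print(status.read_state()["clock"])
E
```

```text
pics
{'clock': 0.0, 'q': array([-1.40761048,  0.4352032 ,  0.02495459,  1.57411589, -0.01157742,
        1.13401357, -0.07510709]), 'dq': array([-7.57857288e-04, -3.88818990e-04,  6.87628776e-05, -8.10421863e-05,
        1.00998155e-03,  3.50086501e-04,  2.25489426e-03]), 'tau': array([-7.01130266e-04, -6.67856956e+01,  9.84813608e-01, -3.14447629e+01,
       -6.05272944e-02,  4.31114878e-02,  1.58555895e-04]), 'position': array([0.1640822 , 0.60252983, 0.2259498 ]), 'ee_rot': array([-2.75160587e-05,  1.32527270e-01,  9.91179038e-01, -7.97257107e-04]), 'contact_force': array([ 0.77364358, -0.26299781, -0.02945748]), 'moment': array([0.0045342 , 0.06621721, 0.00474748]), 'opening': 0.09167928501669892}
scene {'fov_y': 55.487091537415026, 'cx': 317.3930407400263, 'cy': 203.61614517033985, 'rvec': array([ 0.99872814,  2.4100289 , -1.07615148]), 'tvec': array([ 0.39032448, -0.18019619,  1.18559974])}
tee_port [(0.91, [0.44, -0.077, 0.04])]
ring_large_center [(0.88, [0.44, 0.337, 0.009])]
reducer_center []
ring_small_center [(0.85, [0.631, 0.314, 0.012])]
gauge_center [(0.91, [0.659, 0.01
[... 883 characters left out ...]
_small_center [(0.81, [0.616, -0.103, 0.012])]
wrist {'fov_y': 65.70646984690485, 'cx': 319.58310461268695, 'cy': 200.90862463957652, 'hand_eye': array([[-1.17862537e-03, -9.64245889e-01, -2.65006558e-01,
         7.10245726e-02],
       [ 9.99998844e-01, -8.82043460e-04, -1.23814756e-03,
        -1.39004404e-04],
       [ 9.60131392e-04, -2.65007711e-01,  9.64245815e-01,
        -1.57033131e-01],
       [ 0.00000000e+00,  0.00000000e+00,  0.00000000e+00,
         1.00000000e+00]])}
tee_port [(0.73, [0.432, -0.096, 0.085])]
ring_large_center []
reducer_center []
ring_small_center []
gauge_center []
blank_center [(0.47, [0.435, -0.311, 0.013])]
clamp_large_center []
clamp_small_center []
1.35
```

View pics/a_scene.png

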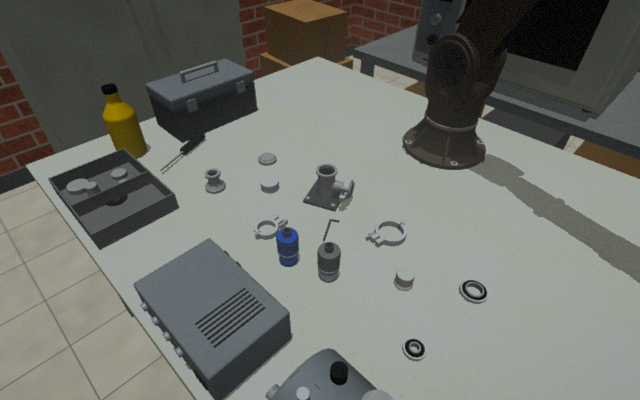

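View pics/a_side.png

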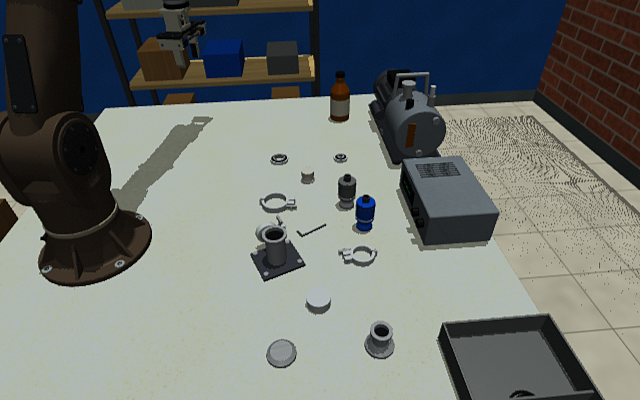

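View pics/a_wrist.png

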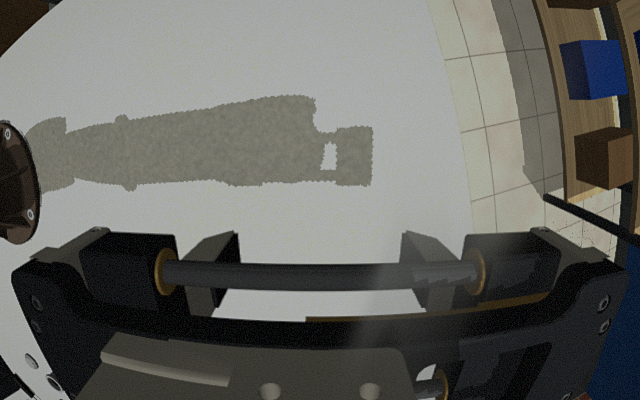

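```bash
cat > h.py <<'E'
from rig import *
import cv2, numpy as np
from scipy.spatial.transform import Rotation as R
def Rq(q): return R.from_quat([q[1],q[2],q[3],q[0]]).as_matrix()
PROF={ # list of (z0,z1,diam) rel. to bottom
"ring_large_center":[(0,14e-3,37e-3),(4e-3,10e-3,56e-3)],
"ring_small_center":[(0,14e-3,22e-3),(4e-3,10e-3,42e-3)],
"reducer_center":[(0,.010,.054),(.010,.018,.042),(.018,.04,.029),(.04,.05,.04)],
"gauge_center":[(0,.01,.04),(.01,.027,.025),(.027,.081,.046),(.081,.095,.018)],
"blank_center":[(0,.014,.054)],
"port":[(-.01,0,.054)],
}
def extr(n,st=None):
    m=camera_model(n); f=200/np.tan(np.radians(m["fov_y"])/2)
    if n!="wrist":
        Rm=cv2.Rodrigues(np.asarray(m["rvec"]))[0]; return m,f,Rm,np.asarray(m["tvec"]).ravel()
    H=np.asarray(m["hand_eye"]); Rt=Rq(st["ee_rot"]); Rcw=Rt@H[:3,:3]; c=Rt@H[:3,3]+st["position"]
    return m,f,Rcw.T,-Rcw.T@c
def proj(P,n,st=None):
    m,f,Rm,t=extr(n,st); X=np.atleast_2d(P)@Rm.T+t
    if n!="wrist": return np.c_[f*X[:,0]/X[:,2]+m["cx"],f*X[:,1]/X[:,2]+m["cy"]]
    rr=np.hypot(X[:,0],X[:,1]); th=np.arctan2(rr,X[:,2]); k=f*th/np.maximum(rr,1e-9)
    return np.c_[k*X[:,0]+m["cx"],k*X[:,1]+m["cy"]]
def back(uv,z,n,st=None):
    m,f,Rm,t=extr(n,st); a=(uv[0]-m["cx"])/f; b=(uv[1]-m["cy"])/f
    if n=="wrist":
        r=np.hypot(a,b); s=np.sin(r)/max(r,1e-9); d=np.array([a*s,b*s,np.cos(r)])
    else: d=np.array([a,b,1.])
    d=Rm.T@d; c=-Rm.T@t; return c+d*(z-c[2])/d[2]
A=np.linspace(0,2*np.pi,60,endpoint=False)
def silh(lab,xy,z0,n,st=None,S=8):
    M=np.zeros((400,640),np.uint8)
    for a,b,d in PROF[lab]:
        P=np.vstack([np.c_[xy[0]+d/2*np.cos(A),xy[1]+d/2*np.sin(A),np.full(60,z0+z)] for z in(a,b)])
        h=cv2.convexHull(proj(P,n,st).astype(np.float32))
        cv2.fillPoly(M,[np.round(h*16).astype(np.int32)],255,shift=4)
    return M>0
def fill(mask):
    c,_=cv2.findContours(mask.astype(np.uint8),cv2.RETR_EXTERNAL,cv2.CHAIN_APPROX_NONE)
    c=max(c,key=cv2.contourArea); M=np.zeros(mask.shape,np.uint8); cv2.drawContours(M,[c],-1,1,-1); return M>0
def cen(M): v,u=np.nonzero(M); return np.array([u.mean(),v.mean()])
def fit(mask,lab,n,st=None,z0=0.):
    M=fill(mask); c=cen(M); zc=z0+max(p[1] for p in PROF[lab])/2
    uv=c.copy()
    for _ in range(6):
        xy=back(uv,zc,n,st)[:2]; S=silh(lab,xy,z0,n,st); uv+=c-cen(S)
    return xy,(S&M).sum()/(S|M).sum(),c,M
E
python3 - <<'E'
from h import *
for n in("scene","side"):
    im=snapshot(n)
    for l in ["tee_port","ring_large_center","reducer_center","ring_small_center","gauge_center","blank_center","clamp_large_center","clamp_small_center"]:
        for d in masks_of(l,n):
            c=cen(d["mask"]); s=""
            if l in PROF:
                xy,iou,_,M=fit(d["mask"],l,n); s=(xy.round(4),round(iou,2))
            print(n,l,round(d["confidence"],2),c.round(),d["mask"].sum(),s)
E
```

```text
scene tee_port 0.61 [328. 188.] 1385 
scene ring_large_center 0.85 [474. 291.] 481 (array([0.4366, 0.3328]), np.float64(0.91))
scene reducer_center 0.86 [214. 181.] 403 (array([ 0.6164, -0.3268]), np.float64(0.88))
scene reducer_center 0.57 [474. 290.] 522 (array([0.4468, 0.3343]), np.float64(0.61))
scene ring_small_center 0.77 [414. 348.] 371 (array([0.6274, 0.3176]), np.float64(0.81))
scene gauge_center 0.76 [328. 261.] 803 (array([0.615 , 0.0926]), np.float64(0.93))
scene blank_center 0.45 [267. 159.] 180 (array([ 0.4381, -0.3232]), np.float64(0.71))
scene clamp_large_center 0.88 [388. 233.] 621 
scene clamp_small_center 0.68 [269. 227.] 462 
side tee_port 0.73 [275. 250.] 2047 
side tee_port 0.71 [278. 202.] 427 
side ring_large_center 0.54 [279. 158.] 138 (array([0.4349, 0.3375]), np.float64(0.73))
side reducer_center 0.94 [380. 340.] 872 (array([ 0.6164, -0.3246]), np.float64(0.91))
side ring_small_center 0.42 [340. 156.] 84 (array([0.6255, 0.3252]), np.float64(0.71))
side ring_small_center 0.21 [346. 190.] 558 (array([0.6218, 0.1473]), np.float64(0.29))
side gauge_center 0.74 [364. 212.] 573 (array([0.6448, 0.005 ]), np.float64(0.84))
side gauge_center 0.73 [346. 191.] 538 (array([0.6135, 0.0964]), np.float64(0.88))
side blank_center 0.69 [281. 353.] 678 (array([ 0.4365, -0.3259]), np.float64(0.83))
side clamp_large_center 0.8 [277. 202.] 486 
side clamp_small_center 0.66 [358. 254.] 432
```

```bash
python3 - <<'E'
from h import *
q=[0,.70711,.70711,0]
for q in ([0,.70711,.70711,0],[0,.70711,-.70711,0]):
  for p in [(.43,-.09,.24),(.43,-.09,.08),(.436,.334,.15),(.436,.334,.003),(.616,-.326,.2),(.616,-.326,.02),(.626,.32,.003),(.614,.0945,.2),(.614,.0945,.04),(.43,-.09,.3)]:
    s=kinematics.inverse_kinematics(p,q); print(p,None if s is None else np.round(s,2))
E
```

```text
(0.43, -0.09, 0.24) [-0.81  0.14  1.03  2.03 -0.14  1.04  0.29]
(0.43, -0.09, 0.08) [-0.68  0.54  1.07  2.23 -0.71  0.77  0.87]
(0.436, 0.334, 0.15) [-1.05  0.4   0.4   1.88 -0.2   0.9  -0.55]
(0.436, 0.334, 0.003) [-0.96  0.61  0.29  1.99 -0.31  0.58 -0.46]
(0.616, -0.326, 0.2) [-0.08  0.7   0.87  1.46 -0.54  1.24  0.85]
(0.616, -0.326, 0.02) [-0.06  0.9   0.82  1.61 -0.76  0.98  1.02]
(0.626, 0.32, 0.003) [-0.75  0.8   0.33  1.57 -0.32  0.82 -0.29]
(0.614, 0.0945, 0.2) [-0.71  0.52  0.71  1.66 -0.37  1.11  0.11]
(0.614, 0.0945, 0.04) [-0.62  0.69  0.58  1.8  -0.51  0.8   0.22]
(0.43, -0.09, 0.3) [-0.9   0.04  1.06  1.93 -0.04  1.19  0.17]
(0.43, -0.09, 0.24) [-0.99  0.22  1.31  2.04 -0.24  1.06 -2.71]
(0.43, -0.09, 0.08) [-0.72  0.59  1.16  2.23 -0.77  0.81 -2.19]
(0.436, 0.334, 0.15) [-0.56  0.41 -0.26  1.84  0.13  0.91  2.27]
(0.436, 0.334, 0.003) [-0.55  0.62 -0.29  1.95  0.29  0.61  2.12]
(0.616, -0.326, 0.2) [-0.18  0.81  1.15  1.46 -0.75  1.34 -2.13]
(0.616, -0.326, 0.02) [-0.18  1.06  1.14  1.62 -1.04  1.17 -1.93]
(0.626, 0.32, 0.003) [-0.38  0.8  -0.28  1.54  0.27  0.84  2.38]
(0.614, 0.0945, 0.2) [ 0.41  0.68 -1.07  1.56  0.61  1.27  2.39]
(0.614, 0.0945, 0.04) [ 0.4   0.91 -1.07  1.71  0.89  1.1   2.18]
(0.43, -0.09, 0.3) None
```

```bash
cat >> h.py <<'E'
Q=[0,.70710678,.70710678,0]
def shot(n,name):
    st=status.read_state(); im=snapshot(n); cv2.imwrite(f"pics/{name}.png",im); return st,im
E
python3 - <<'E'
from h import *
r.reach([.43,-.09,.245],Q)
st,im=shot("wrist","tee1"); print(st["clock"],st["position"],st["ee_rot"])
for d in masks_of("tee_port","wrist"):print(d["confidence"],cen(d["mask"])); 
v=im.copy()
for k in [0,.4]:
  cv2.polylines(v,[proj(np.c_[.43+.027*np.cos(A),-.09+.027*np.sin(A),np.full(60,.085)],"wrist",st).astype(np.int32)],True,(0,0,255))
cv2.imwrite("pics/tee1v.png",v)
E
```

```text
4.875 [ 0.43037847 -0.08920663  0.2449761 ] [ 7.36981844e-05  7.06459982e-01  7.07752978e-01 -1.04434870e-04]
0.69 [318.06937915 167.86723942]
```

View pics/tee1v.png

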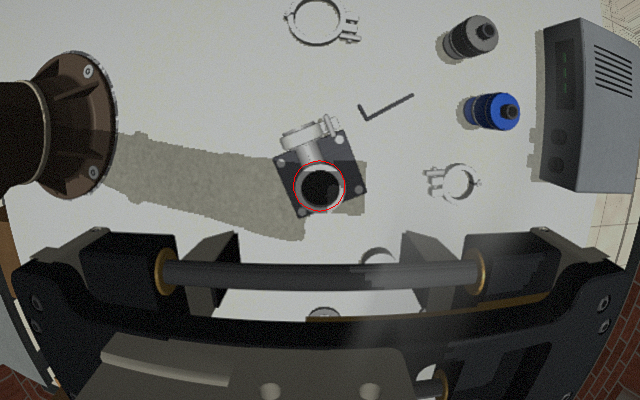

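```bash
python3 - <<'E'
import cv2
im=cv2.imread("pics/tee1.png");c=im[145:225,275:365];cv2.imwrite("pics/tee1z.png",cv2.resize(c,None,fx=7,fy=7,interpolation=cv2.INTER_CUBIC))
E
```

```text
(no output)
```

View pics/tee1z.png

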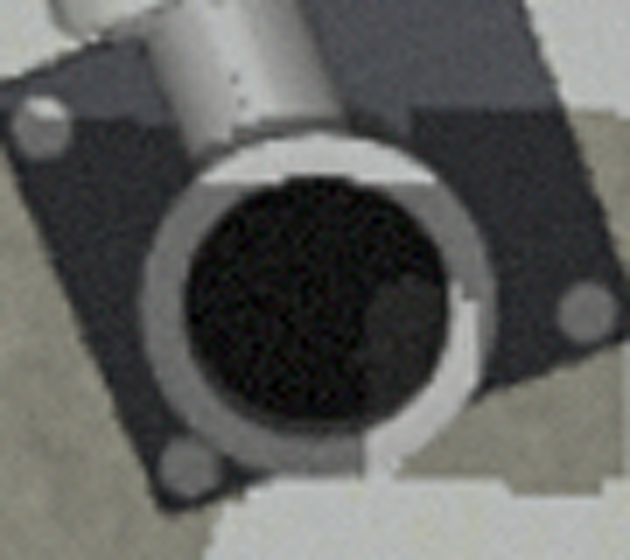

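```bash
python3 - <<'E'
from h import *
st={"position":np.array([ 0.43037847,-0.08920663,0.2449761 ]),"ee_rot":[ 7.36981844e-05,7.06459982e-01,7.07752978e-01,-1.04434870e-04]}
# iterate circle-centre bias
for R0 in(.027,.0205):
  uv=np.array([320.0,188.0]);t=uv.copy()
  for _ in range(5):
    p=back(t,.085,"wrist",st); C=proj(np.c_[p[0]+R0*np.cos(A),p[1]+R0*np.sin(A),np.full(60,.085)],"wrist",st)
    b=(C.max(0)+C.min(0))/2; t+=uv-b
  print(p,np.ptp(C,axis=0))
r.reach([.436,.334,.16],Q)
st,im=shot("wrist","rl1"); print(st["clock"],st["position"])
for d in masks_of("ring_large_center","wrist"):
  xy,iou,c,M=fit(d["mask"],"ring_large_center","wrist",st);print(d["confidence"],xy,iou,c)
  S=silh("ring_large_center",xy,0,"wrist",st)
  cs,_=cv2.findContours(S.astype(np.uint8),0,1);cv2.drawContours(im,cs,-1,(0,0,255),1)
cv2.imwrite("pics/rl1v.png",im)
E
```

```text
[ 0.43076714 -0.09213235  0.085     ] [51.26522666 49.92447176]
[ 0.43076681 -0.09191752  0.085     ] [38.9674184  37.94605254]
6.5667 [0.43694928 0.33247464 0.16057532]
```

View pics/rl1v.png

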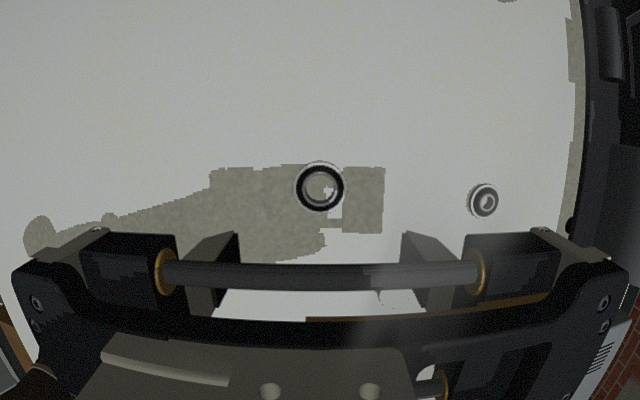

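```bash
python3 - <<'E'
import cv2
im=cv2.imread("pics/rl1.png")
a=cv2.resize(im[150:225,280:365],None,fx=7,fy=7,interpolation=cv2.INTER_CUBIC)
cv2.imwrite("pics/rl1z.png",a)
E
```

```text
(no output)
```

View pics/rl1z.png

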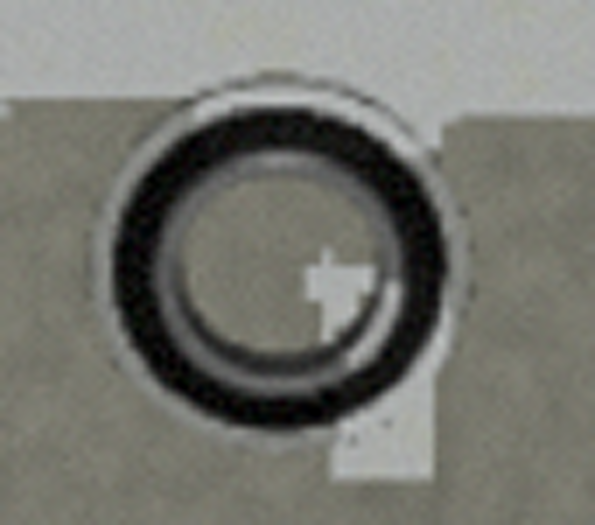

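```bash
cat >> h.py <<'E'
def circ(uv,z,R0,st,n="wrist"):
  uv=np.array(uv,float);t=uv.copy()
  for _ in range(5):
    p=back(t,z,n,st); C=proj(np.c_[p[0]+R0*np.cos(A),p[1]+R0*np.sin(A),np.full(60,z)],n,st)
    t+=uv-(C.max(0)+C.min(0))/2
  return p,np.ptp(C,axis=0)
E
python3 - <<'E'
from h import *
st=status.read_state()
p,w=circ([319.57,188.07],.0095,.026,st); print(p,w)
x,y=p[:2]
r.move_l([x,y,.03],.2)
r.move_l([x,y,.002],.06,f_stop=8)
print(status.read_state()["position"])
close_gripper(15)
st=status.read_state();print(st["clock"],st["opening"],st["position"],st["contact_force"])
r.move_l([x,y,.25],.2)
st,im=shot("wrist","rl2");print(st["clock"],st["opening"],st["position"],st["contact_force"])
E
```

```text
[0.43693294 0.33187759 0.0095    ] [50.78548723 49.46590421]
[0.43692585 0.33168309 0.00182854]
8.7583 0.055537870580047326 [0.43699282 0.33193198 0.00207312] [-0.00091981  0.24741596 -0.12471484]
10.15 0.05544937328765124 [0.43635857 0.33158258 0.24907534] [-0.06269986 -1.1750297  -0.60234417]
```

View pics/rl2.png

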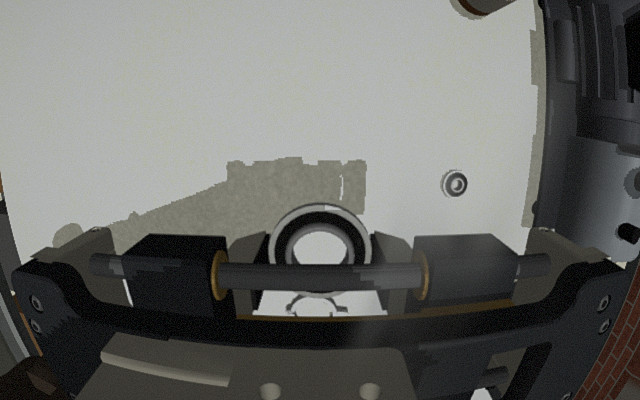

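```bash
cat >> h.py <<'E'
PORT=np.array([.4308,-.0920,.085])
def place(dz_above,fs=6,v=.02,start=.02):
    """lower to TCP z = PORT z + dz_above"""
    z=PORT[2]+dz_above
    r.move_l([PORT[0],PORT[1],z+start],.12); r.pause(.3)
    hit=r.move_l([PORT[0],PORT[1],z-.002],v,f_stop=fs)
    s=status.read_state(); print("hit",hit,"pos",s["position"].round(4),"want z",z,s["contact_force"].round(2),s["clock"]); return hit,s
E
python3 - <<'E'
from h import *
r.reach([PORT[0],PORT[1],.2],Q)
place(-.002)
E
```

```text
hit True pos [ 0.4307 -0.092   0.0827] want z 0.083 [-0.14  1.42  4.12] 13.9667
```

```bash
python3 - <<'E'
from h import *
release(); r.pause(.2)
r.move_l([PORT[0],PORT[1],.245],.2)
st,im=shot("wrist","pl1");print(st["clock"],st["position"])
cv2.imwrite("pics/pl1z.png",cv2.resize(im[145:225,275:365],None,fx=7,fy=7,interpolation=cv2.INTER_CUBIC))
r.reach([.616,-.326,.20],Q)
st,im=shot("wrist","rd1");print(st["clock"],st["position"])
for d in masks_of("reducer_center","wrist"):
  xy,iou,c,M=fit(d["mask"],"reducer_center","wrist",st);print(d["confidence"],xy,iou,c)
  S=silh("reducer_center",xy,0,"wrist",st)
  cs,_=cv2.findContours(S.astype(np.uint8),0,1);cv2.drawContours(im,cs,-1,(0,0,255),1)
cv2.imwrite("pics/rd1v.png",im)
E
```

```text
15.9 [ 0.43028752 -0.09163209  0.24432466]
17.1083 [ 0.61609011 -0.32508524  0.19996771]
0.96 [ 0.6177827  -0.32574356] 0.905894519131334 [321.20205479 181.39783105]
```

View pics/pl1z.png

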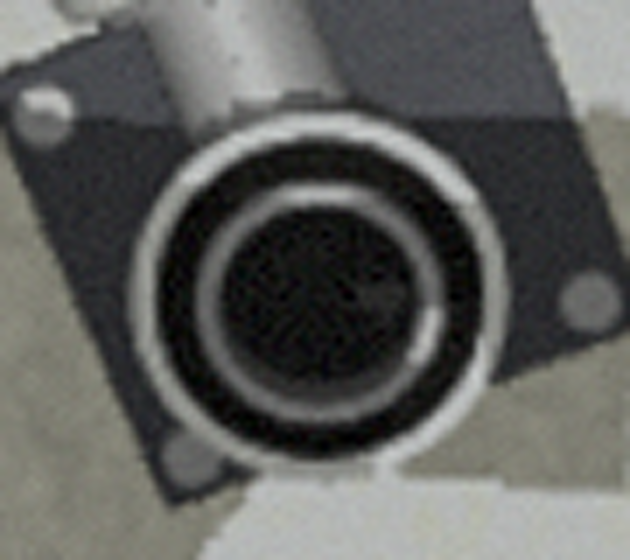

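View pics/rd1v.png

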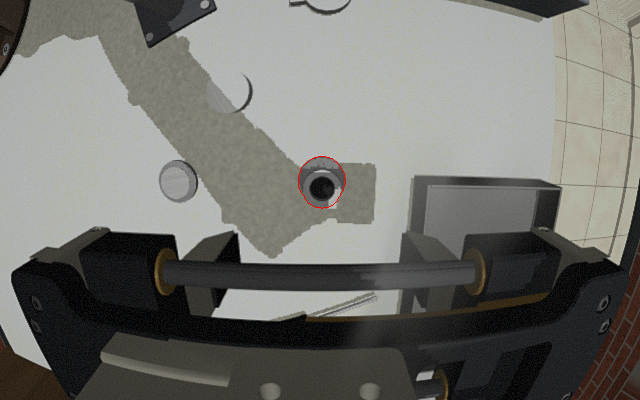

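```bash
python3 - <<'E'
from h import *
im=cv2.imread("pics/rd1.png")
cv2.imwrite("pics/rd1z.png",cv2.resize(im[145:225,280:370],None,fx=7,fy=7,interpolation=cv2.INTER_CUBIC))
st={"position":np.array([ 0.43028752,-0.09163209,0.24432466]),"ee_rot":[0,.70710678,.70710678,0]}
print(circ([320.3,185.9],.091,.028,st))
E
```

```text
(array([ 0.43098991, -0.09079275,  0.091     ]), array([54.37632606, 53.03484602]))
```

View pics/rd1z.png

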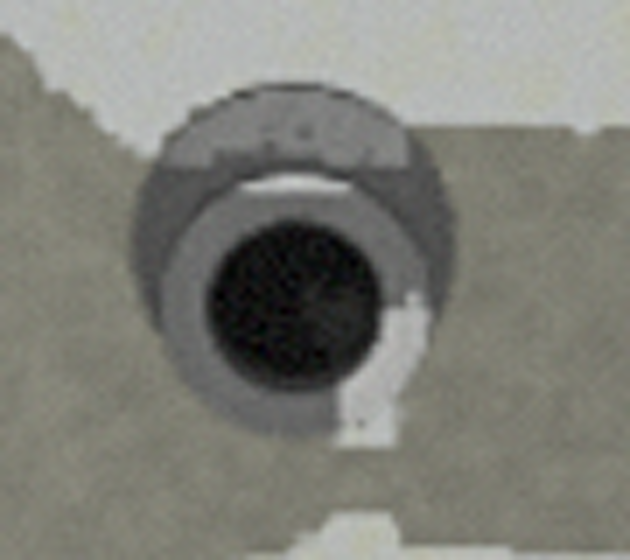

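```bash
python3 - <<'E'
from h import *
st=status.read_state()
p,w=circ([321.7,188.24],.05,.02,st); print(p,w)
x,y=p[:2]
r.move_l([x,y,.08],.2)
r.move_l([x,y,.026],.08,f_stop=8)
close_gripper(25)
st=status.read_state();print(st["clock"],st["opening"],st["position"],st["contact_force"])
r.move_l([x,y,.25],.2)
st,im=shot("wrist","rd2");print(st["clock"],st["opening"],st["position"],st["contact_force"])
E
```

```text
[ 0.61897317 -0.32494262  0.05      ] [39.14457932 38.11999475]
19.6667 0.0389398545147003 [ 0.61886078 -0.32496164  0.02599007] [-0.22843132 -0.21210832  0.50672282]
20.9333 0.03842648993811398 [ 0.61859349 -0.32439386  0.24871547] [ 0.02360135 -0.19630535 -2.83790275]
```

View pics/rd2.png

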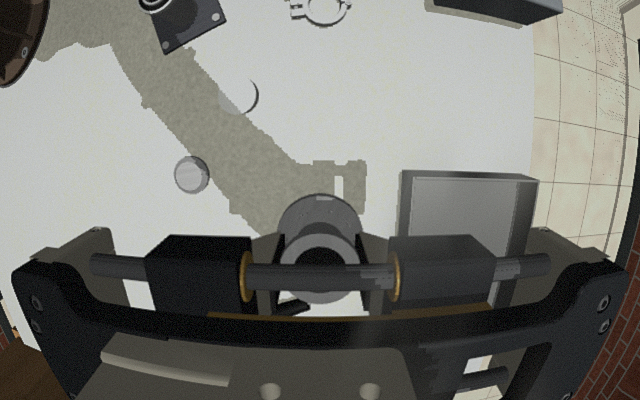

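```bash
sed -i 's/-.0920,.085/-.0913,.085/' h.py; python3 - <<'E'
from h import *
r.reach([PORT[0],PORT[1],.25],Q)
place(.032)
E
```

```text
hit True pos [ 0.4307 -0.0913  0.1168] want z 0.117 [-1.42  0.32  6.1 ] 24.4583
```

Seated at the expected height.

```bash
python3 - <<'E'
from h import *
release(); r.pause(.2)
r.move_l([PORT[0],PORT[1],.285],.2)
st,im=shot("wrist","pl2");print(st["clock"],st["position"])
cv2.imwrite("pics/pl2z.png",cv2.resize(im[145:225,275:365],None,fx=7,fy=7,interpolation=cv2.INTER_CUBIC))
cv2.imwrite("pics/pl2s.png",snapshot("side")[180:300,200:340].repeat(4,0).repeat(4,1))
r.reach([.626,.320,.25],Q)
r.move_l([.626,.320,.16],.2)
st,im=shot("wrist","rs1");print(st["clock"],st["position"])
cv2.imwrite("pics/rs1z.png",cv2.resize(im[145:225,275:365],None,fx=7,fy=7,interpolation=cv2.INTER_CUBIC))
E
```

```text
26.6333 [ 0.43018761 -0.09112126  0.28416742]
29.0083 [0.62672425 0.31954048 0.16129687]
```

View pics/pl2z.png

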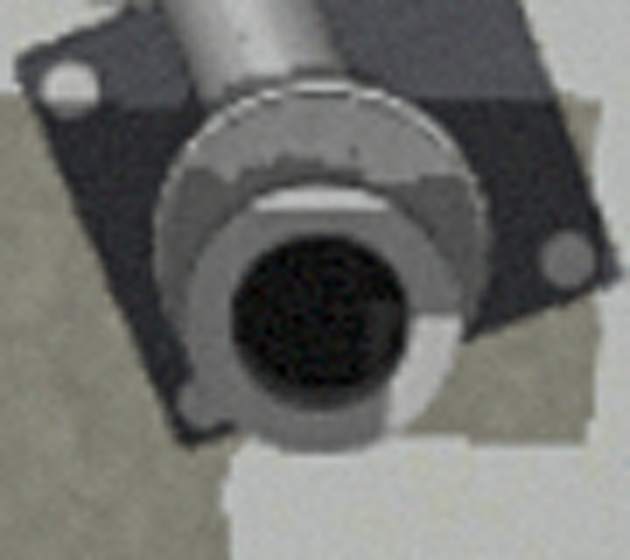

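View pics/pl2s.png

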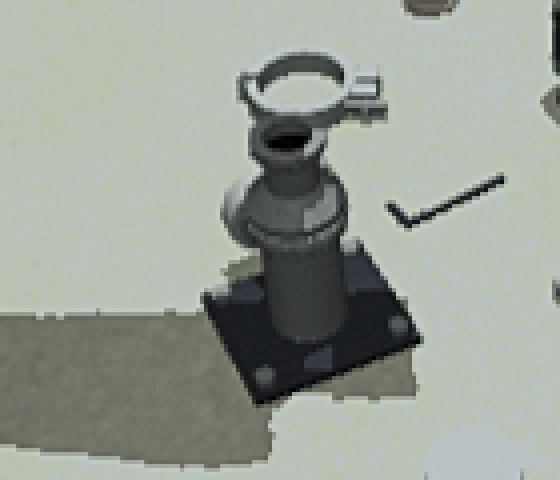

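View pics/rs1z.png

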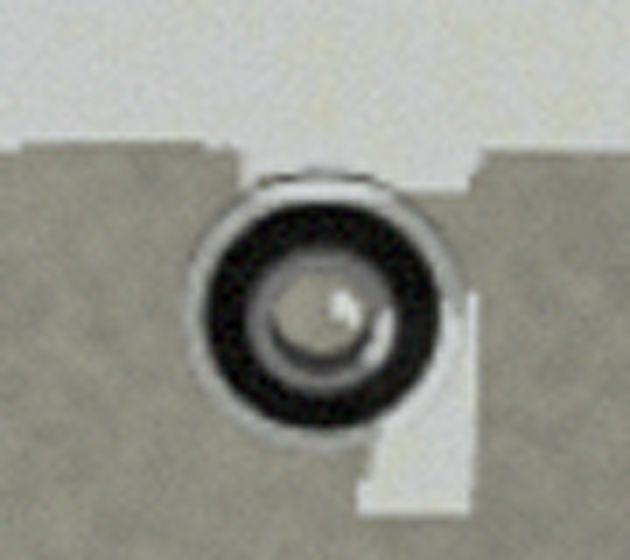

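View pics/rs1.png

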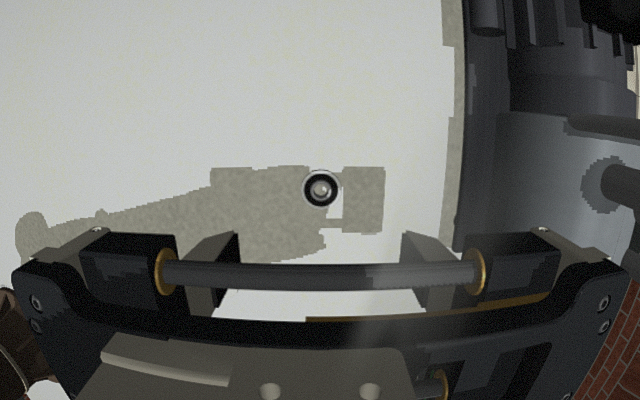

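```bash
python3 - <<'E'
from h import *
s1={"position":np.array([ 0.43018761,-0.09112126,0.28416742]),"ee_rot":Q}
print("reducer top",circ([320.6,190.3],.141,.02,s1))
s2={"position":np.array([0.62672425,0.31954048,0.16129687]),"ee_rot":Q}
p,w=circ([320.7,189.7],.0095,.019,s2); print(p,w)
for z in(0,.06,.1,.2): print("pump",back([450,225],z,"wrist",s2))
E
```

```text
reducer top (array([ 0.43117938, -0.09225345,  0.141     ]), array([40.06749073, 38.95516403]))
[0.62783374 0.31700698 0.0095    ] [37.02740981 36.01489916]
pump [0.7782677  0.27353631 0.        ]
pump [0.7497933 0.2956429 0.06     ]
pump [0.73081037 0.31038063 0.1       ]
pump [0.68335305 0.34722495 0.2       ]
```

```bash
python3 - <<'E'
from h import *
for uv in [(400,160),(385,140),(368,95),(375,75),(412,160)]:
  print(uv,[back(uv,z,"side").round(3) for z in (0,.06,.1,.2)])
im=cv2.imread("pics/a_side.png");cv2.imwrite("pics/pump.png",cv2.resize(im[50:210,260:460],None,fx=4,fy=3.7))
E
```

```text
(400, 160) [array([0.81 , 0.293, 0.   ]), array([0.78 , 0.201, 0.06 ]), array([0.761, 0.14 , 0.1  ]), array([ 0.712, -0.013,  0.2  ])]
(385, 140) [array([0.79, 0.42, 0.  ]), array([0.763, 0.317, 0.06 ]), array([0.744, 0.248, 0.1  ]), array([0.699, 0.076, 0.2  ])]
(368, 95) [array([0.8  , 0.789, 0.   ]), array([0.772, 0.653, 0.06 ]), array([0.753, 0.562, 0.1  ]), array([0.706, 0.334, 0.2  ])]
(375, 75) [array([0.871, 1.002, 0.   ]), array([0.836, 0.846, 0.06 ]), array([0.813, 0.742, 0.1  ]), array([0.755, 0.482, 0.2  ])]
(412, 160) [array([0.846, 0.289, 0.   ]), array([0.814, 0.197, 0.06 ]), array([0.792, 0.136, 0.1  ]), array([ 0.738, -0.016,  0.2  ])]
```

View pics/pump.png

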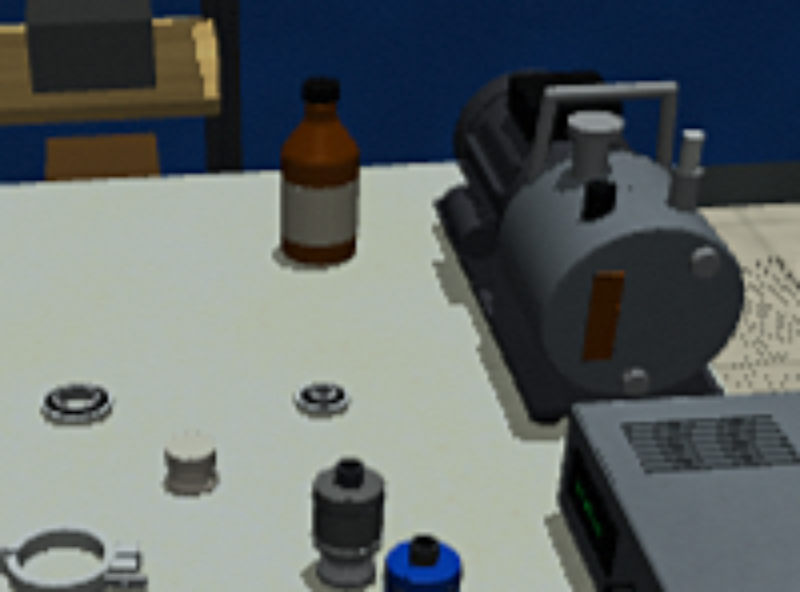

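```bash
sed -i 's/-.0913,.085/-.0919,.085/' h.py; python3 - <<'E'
from h import *
for uv in [(403,160),(402,180),(412,240)]:
  print(uv,[back(uv,z,"side").round(3) for z in (0,.06,.1)])
x,y=.6278,.3170
r.move_l([x,y,.03],.2)
r.move_l([x,y,.002],.06,f_stop=8)
close_gripper(15)
st=status.read_state();print(st["clock"],st["opening"],st["position"],st["contact_force"])
r.move_l([x,y,.25],.2)
st,im=shot("wrist","rs2");print(st["clock"],st["opening"],st["position"])
E
```

```text
(403, 160) [array([0.819, 0.292, 0.   ]), array([0.789, 0.2  , 0.06 ]), array([0.769, 0.139, 0.1  ])]
(402, 180) [array([0.789, 0.187, 0.   ]), array([0.762, 0.105, 0.06 ]), array([0.744, 0.051, 0.1  ])]
(412, 240) [array([ 0.752, -0.058,  0.   ]), array([ 0.728, -0.118,  0.06 ]), array([ 0.712, -0.158,  0.1  ])]
31.2333 0.04102131102745788 [6.27146167e-01 3.16764370e-01 4.66441236e-04] [ 3.78043251 -0.00654268  4.41770525]
32.6333 0.041072495638246054 [0.62703539 0.31688319 0.24859085]
```

View pics/rs2.png

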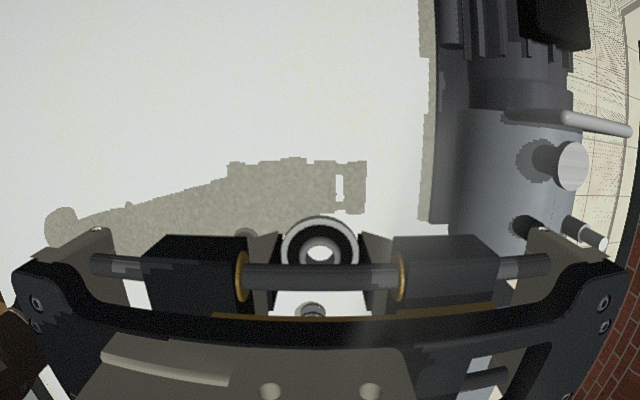

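```bash
python3 - <<'E'
from h import *
r.reach([PORT[0],PORT[1],.25],Q)
place(.0535,fs=5)
E
```

```text
hit True pos [ 0.4307 -0.0919  0.1372] want z 0.1385 [-0.24  0.74  6.34] 36.5667
```

```bash
python3 - <<'E'
from h import *
release(); r.pause(.2)
r.move_l([PORT[0],PORT[1],.30],.2);r.pause(.2)
st,im=shot("wrist","pl3");print(st["clock"],st["position"])
cv2.imwrite("pics/pl3z.png",cv2.resize(im[145:225,275:365],None,fx=7,fy=7,interpolation=cv2.INTER_CUBIC))
cv2.imwrite("pics/pl3s.png",snapshot("side")[180:300,200:340].repeat(4,0).repeat(4,1))
r.reach([.614,.0945,.26],Q);r.pause(.2)
st,im=shot("wrist","g1");print(st["clock"],st["position"])
for d in masks_of("gauge_center","wrist"):
  xy,iou,c,M=fit(d["mask"],"gauge_center","wrist",st);print(d["confidence"],xy,iou,c)
  S=silh("gauge_center",xy,0,"wrist",st)
  cs,_=cv2.findContours(S.astype(np.uint8),0,1);cv2.drawContours(im,cs,-1,(0,0,255),1)
cv2.imwrite("pics/g1v.png",im)
E
```

```text
38.8833 [ 0.43027892 -0.09195065  0.29919616]
40.2167 [0.61373647 0.09315852 0.26111972]
0.86 [0.61483704 0.09199198] 0.9329501915708812 [320.35972696 180.09556314]
0.75 [0.64581143 0.00628777] 0.8202443280977313 [344.82731776 244.2462845 ]
0.71 [ 0.61415373 -0.08416423] 0.19476268412438624 [320.35663082 301.21863799]
```

View pics/pl3z.png

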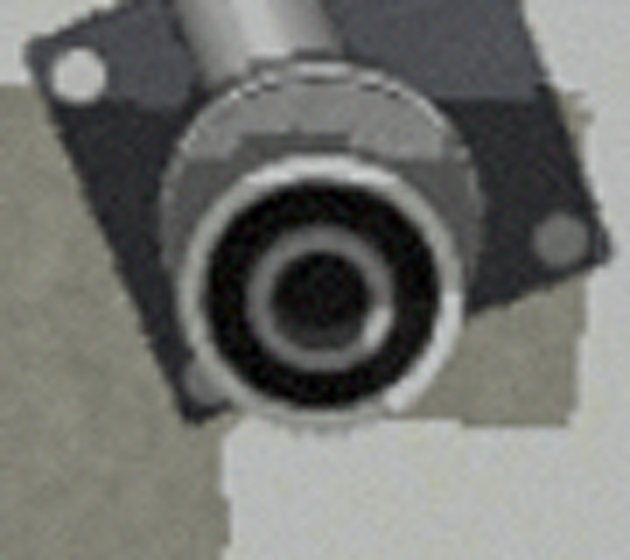

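View pics/pl3s.png

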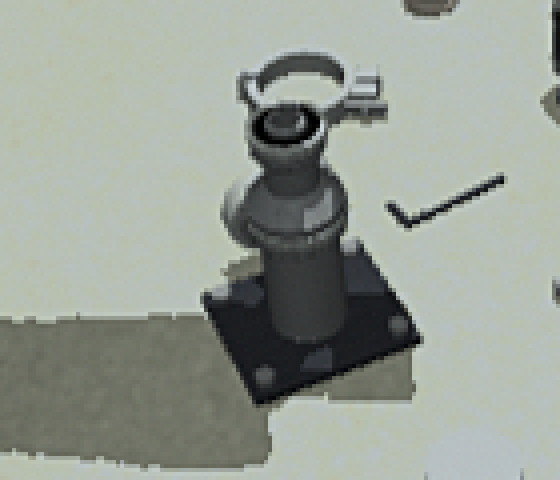

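View pics/g1v.png

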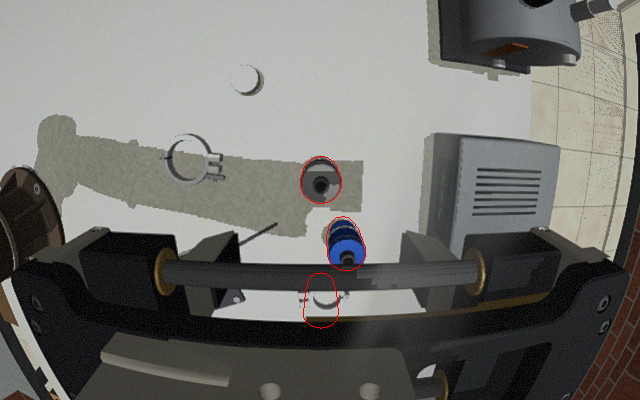

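```bash
python3 - <<'E'
from h import *
s1={"position":np.array([ 0.43027892,-0.09195065,0.29919616]),"ee_rot":Q}
print("small ring",circ([320.64,186.64],.1465,.019,s1))
im=cv2.imread("pics/g1.png")
cv2.imwrite("pics/g1z.png",cv2.resize(im[145:225,275:365],None,fx=7,fy=7,interpolation=cv2.INTER_CUBIC))
E
```

```text
small ring (array([ 0.43133117, -0.09146008,  0.1465    ]), array([37.01050605, 36.07640147]))
```

View pics/g1z.png

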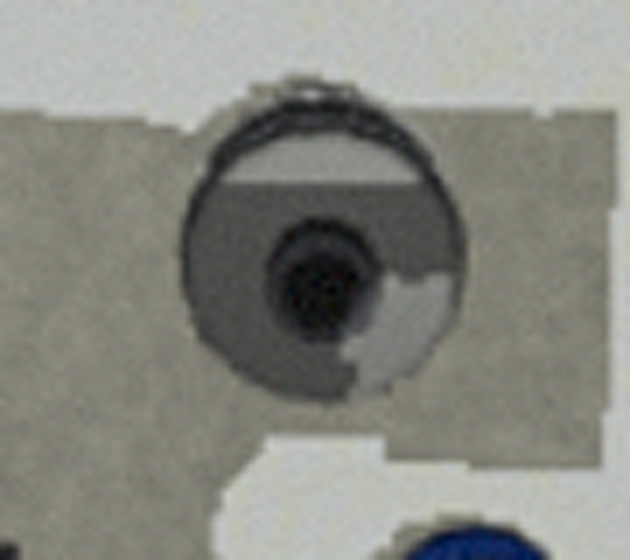

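```bash
python3 - <<'E'
from h import *
s1={"position":np.array([0.61373647,0.09315852,0.26111972]),"ee_rot":Q}
p,w=circ([321.0,182.4],.081,.023,s1); print(p,w)
x,y=p[:2]
x,y=(x+.61484)/2,(y+.09199)/2; print(x,y)
r.move_l([x,y,.12],.15)
print(r.move_l([x,y,.042],.08,f_stop=6))
close_gripper(35); r.pause(.2)
st=status.read_state();print(st["clock"],st["opening"],st["position"],st["contact_force"])
E
```

```text
[0.61524462 0.09217569 0.081     ] [41.2792713  40.35003858]
0.6150423087079644 0.09208284356001378
False
43.5167 0.0453937420109791 [0.61510398 0.09209043 0.04200994] [-0.29856582  0.45638714  0.30838645]
```

```bash
sed -i 's/.4308,-.0919,.085/.4311,-.0917,.085/' h.py; python3 - <<'E'
from h import *
r.move_l([.615,.0921,.27],.12)
st,im=shot("wrist","g2");print(st["clock"],st["opening"],st["position"],st["contact_force"])
cv2.imwrite("pics/g2s.png",snapshot("side"))
r.move_l([PORT[0],PORT[1],.27],.15); r.pause(.2)
cv2.imwrite("pics/g3s.png",snapshot("side")[140:300,180:360].repeat(4,0)[:600].repeat(4,1))
print(status.read_state()["position"])
E
```

```text
45.5667 0.04534140909045401 [0.61472923 0.09214528 0.26940682] [ 0.15068824 -0.17410926 -1.15673371]
[ 0.43123237 -0.09160879  0.26996274]
```

View pics/g2.png

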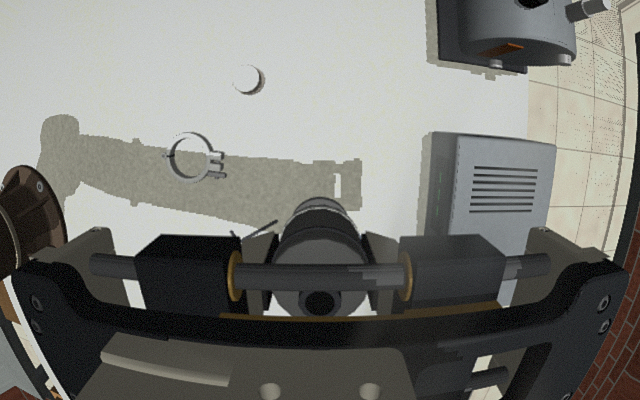

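View pics/g3s.png

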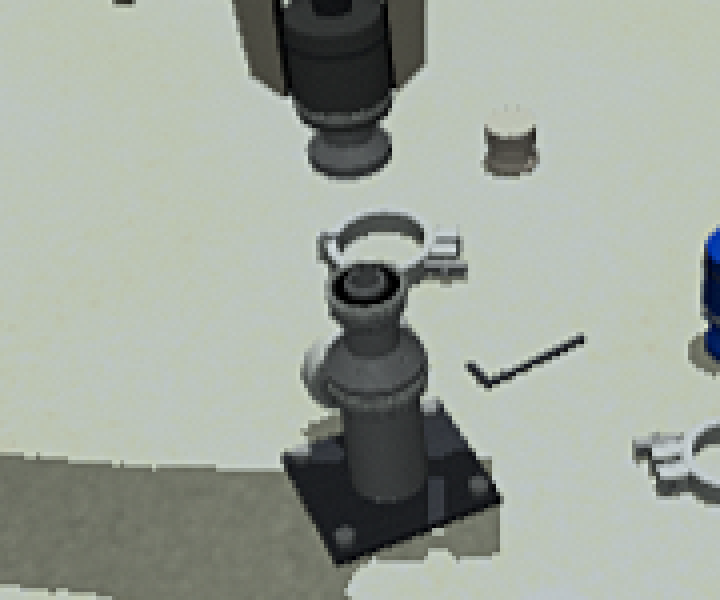

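```bash
python3 - <<'E'
from h import *
place(.104,fs=5,v=.015)
cv2.imwrite("pics/g4s.png",snapshot("side")[140:290,180:360].repeat(4,0).repeat(4,1))
E
```

```text
hit True pos [ 0.4311 -0.0917  0.1888] want z 0.189 [-1.09  0.56  6.78] 49.9833
```

View pics/g4s.png

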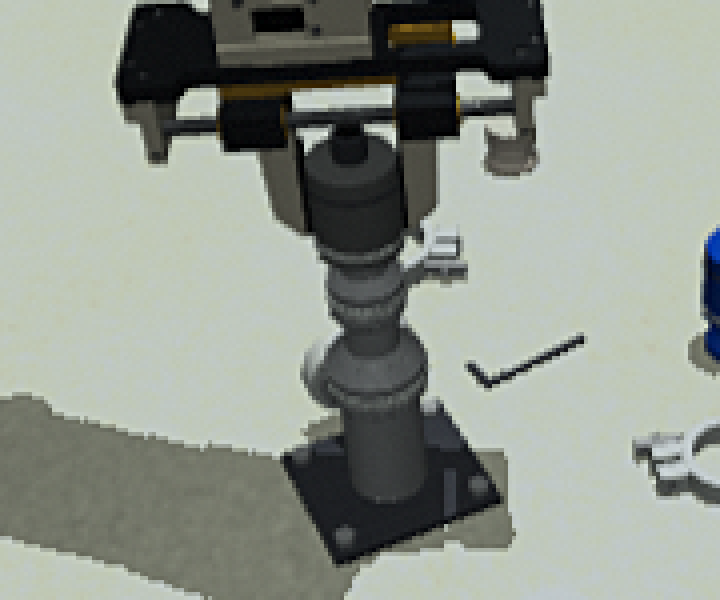

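Seated at the expected height (within 0.2 mm); release and retreat straight up.

```bash
python3 - <<'E'
from h import *
release(); r.pause(.4)
r.move_l([PORT[0],PORT[1],.335],.12) if kinematics.inverse_kinematics([PORT[0],PORT[1],.335],Q) is not None else r.move_l([PORT[0],PORT[1],.31],.12)
r.pause(.3)
st,im=shot("wrist","f1");print(st["clock"],st["position"])
cv2.imwrite("pics/f1s.png",snapshot("side")[140:290,180:360].repeat(4,0).repeat(4,1))
cv2.imwrite("pics/f1c.png",snapshot("scene")[100:250,240:440].repeat(4,0).repeat(4,1))
E
```

```text
53.0083 [ 0.43097071 -0.09174407  0.33480303]
```

View pics/f1s.png

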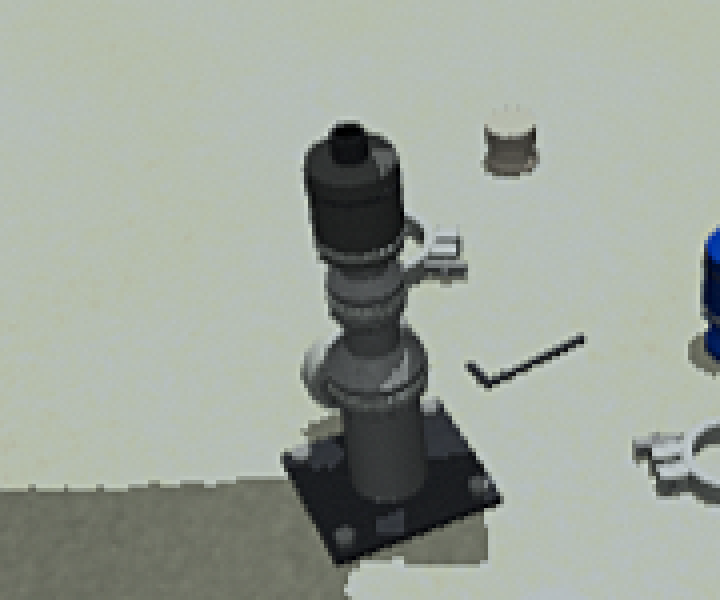

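View pics/f1c.png

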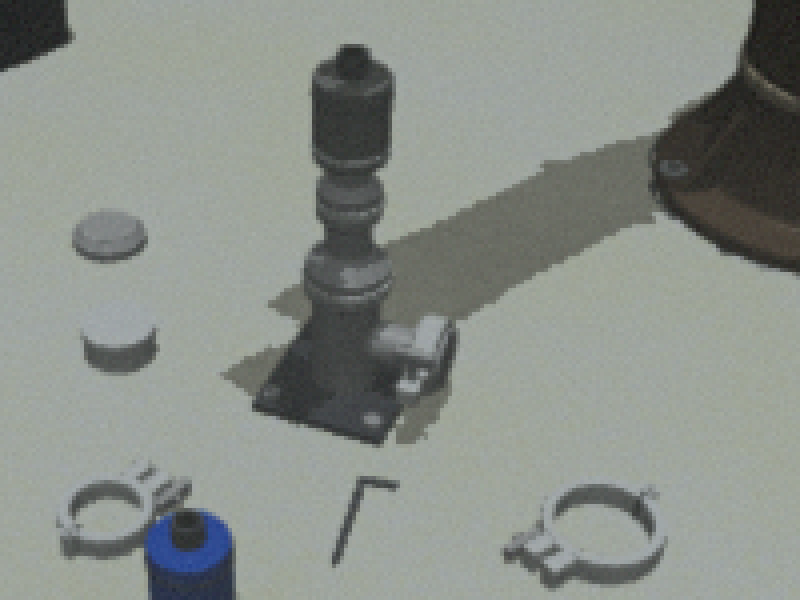

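View pics/f1.png

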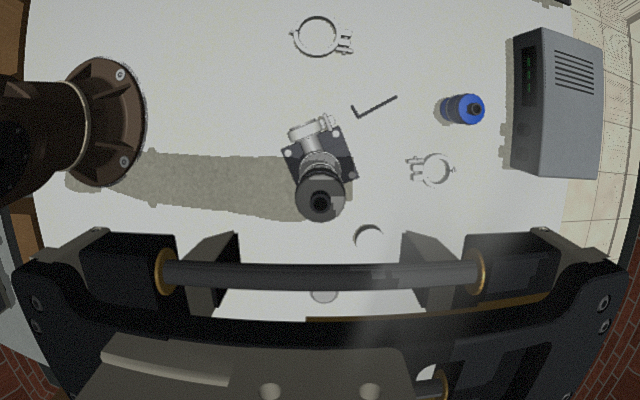

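```bash
python3 -c "
from rig import *
print(ticket.finish_job())"
```

```text
the job is handed in; nothing more can be done
None
```

The stack is built on the tee port and standing free: large ring, reducer (wide flange down), small ring, then the grey gauge head. I handed the job in at about 53 s on the robot's clock. No verdict was reported.

- **Seating heights:** each part met contact within about 0.3 mm of its expected seated height. The large ring stopped at 82.7 mm (83.0 expected), the reducer at 116.8 mm (117.0), and the gauge head at 188.8 mm (189.0). The small ring's centre was 58.7 mm above the port face (59 expected), which assumes how it sat in the fingers after the fingertips lightly touched the table during that grasp.
- **Alignment:** overhead measurements of the port, large ring, reducer top and small ring agreed within about 1.5 mm of each other. The gauge head's axis was checked only by eye after release.
- **Final pictures:** the side, scene and wrist views show the stack upright. The gripper is clear, 93 mm above the gauge head. The blank flange, both clamps and the blue look-alike appear where they were.
- **Networks that missed or disagreed:** the wrist camera network did not find the large ring, so I measured it and the later parts from enlarged pictures. The gauge network also reported the blue look-alike and a false hit at a clamp, which I ruled out by colour and shape.

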